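# Seal two of the pantry canisters

### The job

Seal two of the pantry canisters by pressing the raised round button in the lid all the way down with the fingertips: first on the tallest of the three square canisters, then on the lowest of the three square ones. Press gently, without lifting or shifting them, do not touch the middle-height square canister or the round one, leave everything else where it stands, and withdraw the hand well clear above the lids.

Things in the scene. Friction and masses are not known exactly. Their poses are not given: they have to be found in the camera images.
- canister_tall: The tallest of the three square canisters: a loose, filled (0.4 to 1.2 kg), clear square canister, 90 x 90 mm, white lid 95 x 95 mm whose flat upper face is 195 mm above the table, with a grey round pop-up button in the middle of the lid. Origin: centre of its underside; z up, x and y along its sides.
- top_tall (a point): Centre of the upper face of the round grey button (44 mm diameter) in the lid of the tallest of the three square canisters. It moves with the button: 14 mm above the lid when the button is right up, 2 mm when it is fully down.
- button_tall (a joint): Travel of that button, m: 0 right up, 0.012 fully down against its stop, down positive. It starts at 0 to 0.003. About 4 N pushes it straight down; it has no spring and stays where it is left.
- canister_mid: The middle-height square canister, to be left alone: a loose, filled (0.4 to 1.2 kg), clear square canister, 90 x 90 mm, white lid 95 x 95 mm whose flat upper face is 155 mm above the table, with a grey round pop-up button in the middle of the lid. Origin: centre of its underside; z up, x and y along its sides.
- top_mid (a point): Centre of the upper face of the round grey button (44 mm diameter) in the lid of the middle-height square canister. It moves with the button: 14 mm above the lid when the button is right up, 2 mm when it is fully down.
- button_mid (a joint): Travel of that button, m: 0 right up, 0.012 fully down against its stop, down positive. It starts at 0 to 0.003. About 4 N pushes it straight down; it has no spring and stays where it is left.
- canister_short: The lowest of the three square canisters: a loose, filled (0.4 to 1.2 kg), clear square canister, 90 x 90 mm, white lid 95 x 95 mm whose flat upper face is 115 mm above the table, with a grey round pop-up button in the middle of the lid. Origin: centre of its underside; z up, x and y along its sides.
- top_short (a point): Centre of the upper face of the round grey button (44 mm diameter) in the lid of the lowest of the three square canisters. It moves with the button: 14 mm above the lid when the button is right up, 2 mm when it is fully down.
- button_short (a joint): Travel of that button, m: 0 right up, 0.012 fully down against its stop, down positive. It starts at 0 to 0.003. About 4 N pushes it straight down; it has no spring and stays where it is left.
- canister_round: The only round canister, the lowest of all, to be left alone: a loose, filled (0.4 to 1.2 kg), clear round canister, 94 mm across, white lid 100 mm across whose flat upper face is 95 mm above the table, with a grey round pop-up button in the middle of the lid. Origin: centre of its underside; z up, x and y along its sides.
- top_round (a point): Centre of the upper face of the round grey button (44 mm diameter) in the lid of the only round canister. It moves with the button: 14 mm above the lid when the button is right up, 2 mm when it is fully down.
- button_round (a joint): Travel of that button, m: 0 right up, 0.012 fully down against its stop, down positive. It starts at 0 to 0.003. About 4 N pushes it straight down; it has no spring and stays where it is left.
- tin_a: Food tin, 72 mm diameter, 105 mm high, loose bystander. Origin: centre of underside.
- tin_b: Food tin, 72 mm diameter, 85 mm high, loose bystander. Origin: centre of underside.
- mill: Turned dark wooden pepper mill, 54 mm diameter at the foot, 142 mm high, loose bystander. Origin: centre of underside.
- spoon: Wooden spoon, 160 mm long, lying along its x axis, loose bystander. Origin: middle of its underside.
- jar: Closed glass jar, 68 mm diameter, 120 mm high, loose bystander. Origin: centre of underside.

How it is judged (in metres and radians):
On the way, in this order (a step that is already met when the one before it is completed fails the run):
1. the tallest square canister's button is pressed down by the fingers (value of joint button_tall above 0.01 m and contact force between the fingers and canister_tall above 0.5 N), for 0.05 s.
2. then the lowest square canister's button is pressed down by the fingers (value of joint button_short above 0.01 m and contact force between the fingers and canister_short above 0.5 N), for 0.05 s.
At the end, for the whole second after the job is handed in: Tallest and lowest square canisters: buttons over 10 of 12 mm down; the other two: under 5 mm. All canisters upright within 0.05 rad, at rest, within 20 mm of their start; tins, jar, mill and spoon within 15 mm of theirs; TCP over 60 mm from every button (value of joint each of button_tall, button_short above 0.01 m and value of joint each of button_mid, button_round below 0.005 m and angle between each of canister_tall, canister_mid, canister_short, canister_round's own z axis and vertical below 0.05 rad and distance of each of canister_tall, canister_mid, canister_short, canister_round from where it was at the start of the episode below 0.02 m and linear speed of each of canister_tall, canister_mid, canister_short, canister_round below 0.02 m/s and distance of each of tin_a, tin_b, mill, spoon, jar from where it was at the start of the episode below 0.015 m and distance between the grasp point and top_tall above 0.06 m and distance between the grasp point and top_mid above 0.06 m and distance between the grasp point and top_short above 0.06 m and distance between the grasp point and top_round above 0.06 m); the robot touches nothing.
It fails at once if another canister (the middle-height square one or the round one) was touched or its button was moved (contact force between any of the fingers, the arm and canister_mid above 1 N or contact force between any of the fingers, the arm and canister_round above 1 N or value of joint any of button_mid, button_round above 0.005 m).
It fails at once if a canister was lifted, tipped or pushed out of its place (height (world z) of any of canister_tall, canister_mid, canister_short, canister_round above 0.008 m or angle between any of canister_tall, canister_mid, canister_short, canister_round's own z axis and vertical above 0.15 rad or distance of any of canister_tall, canister_mid, canister_short, canister_round from where it was at the start of the episode above 0.02 m).
It fails at once if a canister was pressed roughly (over 45 N) (contact force between any of the fingers, the arm and canister_tall above 45 N or contact force between any of the fingers, the arm and canister_short above 45 N).
It fails at once if a tin, the jar, the mill or the spoon was moved (distance of any of tin_a, tin_b, mill, spoon, jar from where it was at the start of the episode above 0.015 m).
It also fails if it takes over 38 s, if anything falls off the work surface, if the arm or the gripper's body presses on something with over 40 N, if the wrist force passes 120 N, or if a joint passes its speed limit or range.

### The arm

A 6-joint arm with a two-finger parallel gripper is mounted at the origin on the work surface. World frame = base frame: x ahead of the robot, y to its left, z up, the work surface at z = 0. Lengths are in m, angles in degrees, forces in N, time in s.
With the tool pointing down it reaches from about 0.25 to 0.8 m from the base axis. Payload 8.5 kg.
Tool frame: the origin (TCP) lies between the finger pads, 19 mm behind the fingertips; this is the grasp point; z points along the fingers, y is the line along which they close (so a half turn about z gives the same grasp; the last joint's range is limited). The gripper opens to 85 mm and grips with 20 to 120 N. Pads are 22 mm wide; open, the fingers measure 114 mm over their backs; the gripper's body (76 mm by 85 mm) begins 54 mm behind the grasp point. The pads swing forward as they close: fully open they stand 13 mm farther back than shut.
Start: joints at [67.953, 13.648, -0.773, 75.585, 0, 90], TCP at [0.197, 0.487, 0.25] pointing down, gripper open.
Joint ranges: [-152.45, 152.45], [-59.26, 108.67], [-65.41, 83.53], [-104.44, 129.93], [-82.83, 76.93], [-180, 180]. Speed limits (degrees/s): [127.2, 127.2, 159.86, 180, 180, 180].

### API

Orientations are given as [roll, pitch, yaw] about the fixed x, y, z axes, in that order (R = Rz(yaw) Ry(pitch) Rx(roll)).
In Python, from plant import env gives the robot as it stands. The module is installed in compiled form; this text tells all that it offers.
- The arm moves only by the tool drive_tool, never from a script. Its argument "plan" is text: rows parted by semicolons, each of 7 numbers parted by spaces: the shift along the tool's x, y, z as a fraction of full scale, then the turn, a rotation vector about the tool's x, y, z as a fraction of full scale, then the closure, from -1 (fully open) to 1 (shut). In form: x y z ax ay az hand; .... A call has 1 to 5 rows; each row is the pose to reach, as a shift and turn from the pose commanded when the call began, along the tool's axes at that moment; what a row does not reach only later rows make up. Full scale, the value 1, is 8 cm for a shift and 60 degrees for a turn. A row lasts 1/8 s, in which the tool goes at most 62.5 mm and 10.7 degrees, less where a joint would pass 70% of its speed; a pose out of reach is approached as far as the arm can. A call with a number of a shift or a turn outside -1 to 1 is refused whole. A call with a gripper value outside its range is refused whole. The fingers move at their own pace and stop on an object; the grip force is fixed at half the most. Time passes only in rows, so rows that repeat a pose let the fingers close. It gives the time, the measured TCP pose, the force, the opening and the grip force at its end, in the units of the state.
- env.get_obs(): the state, without advancing time (a new reading comes with each control period).
- env.camera(name): name is "side" or "top"; returns a dict with "img" (480x640x3 uint8, red, green, blue), "K" (3x3 intrinsics, pixels), "world_from_camera" (4x4, takes a point from camera to world coordinates). Camera axes: x right, y up, looking along -z (the intrinsics and any distortion apply to the point x, -y, -z); pixel columns grow to the right and rows downward; lengths in m; the calibration is good to about 2 mm. A picture is of the moment at which its call begins. There is no depth.
- env.job_done(): hands the job in; it is judged then, once.
The state is a dict: "clock": time; "joints": joint angles; "dq": joint speeds; "effort": joint torques, N m; "ee_pos": TCP position; "eef_rot": TCP orientation; "ft_force": force on the tool from outside, world axes, zero at the start; "torque": the same for the moment, N m; "finger_gap": finger opening in m; "finger_force": force on a finger pad.
Only numpy, scipy, OpenCV 4.12 (cv2) and the standard library are available. Lean on these libraries where they do the work, as an engineer would, in place of code of your own. Each camera call takes 0.05 s, during which the arm holds its last target. There are 200 camera calls.

## Working session

There is one attempt and no reset: what is moved stays moved. The work goes in short steps, Python scripts to look and compute and a tool call to move; the robot and the scene stay as the last step left them, time stands still between calls to the robot, and variables do not carry over. Pictures are saved under pics/ and viewed, at most 10 in all, crops included, and the job is handed in when it is done.

Besides the shell and the picture viewer there is one more tool, called after "Emit:" as name(argument=value, ...), one argument or row to a line, values as JSON. drive_tool: Moves the arm, as the interface text tells. Its arguments: {"type":"object","properties":{"plan":{"type":"string"}},"required":["plan"]}

```bash
mkdir -p pics; python3 - <<'E'
from plant import env
import cv2,numpy as np
o=env.get_obs()
print({k:np.round(v,3) for k,v in o.items()})
for n in("top","side"):
    c=env.camera(n); cv2.imwrite(f"pics/{n}0.png",c["img"][:,:,::-1]); print(n,c["K"],np.round(c["world_from_camera"],4).tolist(),[k for k in c])
E
```

```text
{'clock': np.float64(0.0), 'joints': array([ 6.7953e+01,  1.3681e+01, -8.1700e-01,  7.5586e+01,  1.0000e-03,
        9.0000e+01]), 'dq': array([-0.054,  0.011,  0.02 ,  0.064,  0.071, -0.041]), 'effort': array([-1.0000e-03, -5.3876e+01,  3.4645e+01,  1.8000e-02,  0.0000e+00,
       -0.0000e+00]), 'ee_pos': array([0.197, 0.486, 0.249]), 'eef_rot': array([-1.79916e+02, -1.00000e-03,  1.57953e+02]), 'ft_force': array([ 0.261,  0.186, -0.695]), 'torque': array([0.002, 0.005, 0.028]), 'finger_force': np.float64(0.0), 'finger_gap': np.float64(0.085)}
top [[447.69033798   0.         315.87534708]
 [  0.         447.69033798 243.86173821]
 [  0.           0.           1.        ]] [[0.0208, 0.9905, -0.1359, 0.4089], [-0.9996, 0.0233, 0.0172, 0.081], [0.0202, 0.1355, 0.9906, 1.1492], [0.0, 0.0, 0.0, 1.0]] ['img', 'K', 'world_from_camera']
side [[560.51949927   0.         325.17704831]
 [  0.         560.51949927 230.94820151]
 [  0.           0.           1.        ]] [[0.7345, 0.4588, -0.5, -0.0481], [-0.6783, 0.5174, -0.5217, -0.5195], [0.0193, 0.7223, 0.6913, 0.9676], [0.0, 0.0, 0.0, 1.0]] ['img', 'K', 'world_from_camera']
```

View pics/top0.png

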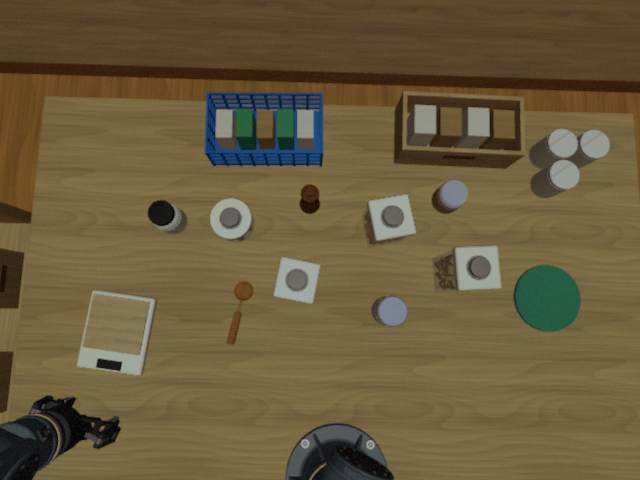

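View pics/side0.png

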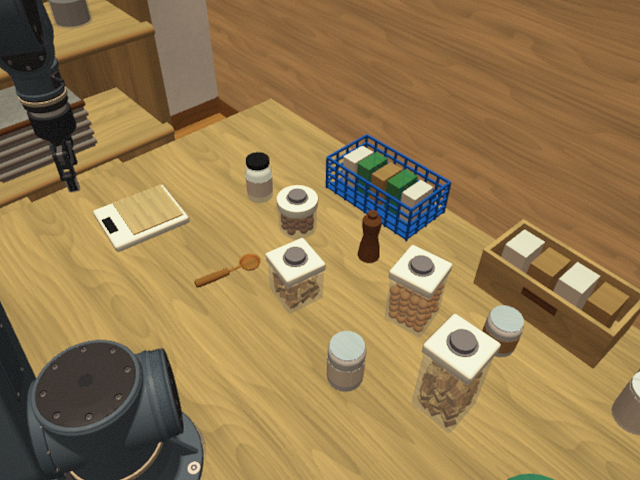

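The top view shows the lids at round (230,219), short (298,281), mid (392,218) and tall (478,268). In the side view they are at round (297,196), short (296,257), mid (421,265) and tall (462,342).

```bash
cat > h.py <<'E'
import cv2,numpy as np
def ray(c,uv):
    T=np.array(c["world_from_camera"]); p=np.linalg.solve(c["K"],[uv[0],uv[1],1.]); d=T[:3,:3]@[p[0],-p[1],-p[2]]
    return T[:3,3],d/np.linalg.norm(d)
def tri(a,b):
    M=sum(np.eye(3)-np.outer(d,d) for _,d in(a,b)); r=sum((np.eye(3)-np.outer(d,d))@p for p,d in(a,b))
    X=np.linalg.solve(M,r); return X,max(np.linalg.norm(np.cross(X-p,d)) for p,d in(a,b))
def plane(r,z): return r[0]+r[1]*(z-r[0][2])/r[1][2]
def blob(m,uv):
    n,l,s,c=cv2.connectedComponentsWithStats(m.astype(np.uint8))
    i=min((i for i in range(1,n) if s[i,4]>60),key=lambda i:np.hypot(*(c[i]-uv))); return c[i],s[i],l==i
E
python3 - <<'E'
from plant import env
from h import *
seed=dict(tall=((478,268),(462,342)),mid=((392,218),(421,265)),short=((298,281),(296,257)),round=((230,219),(297,196)))
cams=[env.camera("top"),env.camera("side")]
for n,uv in seed.items():
    R=[];out=[];L=[]
    for c,p in zip(cams,uv):
        hsv=cv2.cvtColor(c["img"],cv2.COLOR_RGB2HSV); v=hsv[...,2].astype(int); s=hsv[...,1]
        x,y=p; print(n,"V,S row",list(zip(v[y,x-26:x+27:4].tolist(),s[y,x-26:x+27:4].tolist())))
        lid=(v>165)&(s<60)
        k=np.zeros_like(lid); k[y-45:y+46,x-45:x+46]=1; lid&=k
        cc,_,m=blob(lid,p); cnt=max(cv2.findContours(m.astype(np.uint8),0,1)[0],key=cv2.contourArea)
        M=cv2.moments(cv2.convexHull(cnt)); lc=(M['m10']/M['m00'],M['m01']/M['m00'])
        fill=cv2.drawContours(np.zeros(lid.shape,np.uint8),[cv2.convexHull(cnt)],-1,1,-1)
        b,st,bm=blob((cv2.erode(fill,np.ones((5,5)))>0)&(v<150),p)
        R.append(ray(c,b)); L.append(ray(c,lc)); out+=[np.round(b,1),st[2:],np.round(lc,1)]
    X,e=tri(*R);Y,f=tri(*L)
    print(n,*out,"\n button",X.round(4),round(e,4),"lid",Y.round(4),round(f,4))
    z=dict(tall=.195,mid=.155,short=.115,round=.095)[n]
    print("  lid on plane",[plane(r,z)[:2].round(4).tolist() for r in L],"button on z+.013",[plane(r,z+.0125)[:2].round(4).tolist() for r in R])
E
```

```text
tall V,S row [(94, 117), (117, 52), (167, 11), (167, 15), (82, 28), (101, 20), (103, 25), (99, 23), (97, 24), (99, 28), (166, 20), (167, 20), (128, 112), (130, 116)]
tall V,S row [(245, 26), (243, 26), (246, 27), (137, 41), (124, 43), (140, 42), (141, 38), (140, 44), (143, 45), (138, 37), (137, 37), (245, 28), (244, 27), (244, 28)]
tall [478.1 267.2] [ 25  26 506] [478.3 267.4] [462.2 342.9] [ 31  28 654] [461.8 345.1] 
 button [ 0.4973 -0.2852  0.1968] 0.0001 lid [ 0.4967 -0.2865  0.1928] 0.0006
  lid on plane [[0.4969, -0.2861], [0.4946, -0.2869]] button on z+.013 [[0.4962, -0.281], [0.4898, -0.2885]]
mid V,S row [(73, 136), (68, 64), (168, 12), (168, 11), (94, 27), (108, 28), (107, 29), (107, 29), (104, 29), (94, 30), (169, 15), (169, 17), (123, 116), (125, 118)]
mid V,S row [(242, 35), (245, 25), (245, 27), (235, 40), (60, 38), (143, 36), (141, 40), (146, 42), (144, 39), (144, 39), (251, 25), (245, 26), (243, 29), (244, 25)]
mid [391.8 216.3] [ 24  24 446] [391.9 216.7] [421.1 265.8] [ 26  20 404] [420.8 267.9] 
 button [ 0.6119 -0.1068  0.1577] 0.0 lid [ 0.6118 -0.1076  0.1524] 
[... 636 characters left out ...]
[[0.4656, 0.1058], [0.4635, 0.1044]] button on z+.013 [[0.4658, 0.1058], [0.4601, 0.0997]]
round V,S row [(116, 114), (116, 114), (166, 20), (168, 20), (96, 24), (100, 31), (100, 20), (103, 25), (104, 27), (100, 26), (168, 11), (169, 14), (81, 72), (120, 117)]
round V,S row [(147, 94), (197, 137), (245, 26), (245, 27), (118, 41), (147, 42), (145, 39), (142, 45), (144, 41), (155, 41), (245, 27), (245, 26), (189, 132), (185, 132)]
round [230.  217.7] [ 23  23 408] [230.1 218.1] [296.7 196.5] [ 21  16 251] [296.7 198.5] 
 button [0.6105 0.2686 0.0989] 0.0005 lid [0.6109 0.2694 0.0919] 0.0004
  lid on plane [[0.6106, 0.2686], [0.6083, 0.2668]] button on z+.013 [[0.6092, 0.2667], [0.6036, 0.261]]
```

Emit:
drive_tool(
  plan="-0.2 -0.2 -0.6 0 0 0 1;-0.5 -0.5 -0.8 0 0 0 1;-0.9 -0.95 -0.8 0 0 0 1;-0.9 -0.95 -0.8 0 0 0 1",
)

```text
clock: 0.7
ee_pos: [0.2358, 0.3869, 0.3146]
eef_rot: [180.0, 0.0, 157.8]
ft_force: [0.1, 0.2, 0.4]
finger_gap: 0.0121
finger_force: 0.0
```

```bash
cat > g.py <<'E'
from plant import env
import numpy as np,sys
from scipy.spatial.transform import Rotation as R
o=env.get_obs(); r=R.from_euler('xyz',o["eef_rot"],degrees=True)
print(round(float(o["clock"]),2),o["ee_pos"].round(4),o["eef_rot"].round(1),o["joints"].round(1),o["ft_force"].round(1),o["finger_gap"])
for t in([.4965,-.286,.216],[.4645,.106,.136]): print("to go /8cm, tool axes",(r.inv().apply(np.array(t)-o["ee_pos"])/.08).round(3))
E
python3 g.py
```

```text
0.7 [0.2358 0.3869 0.3146] [180.    0.  157.8] [58.7  5.7 -1.3 83.  -0.  80.8] [0.1 0.2 0.4] 0.012126544471040848
to go /8cm, tool axes [-6.193 -6.558  1.233]
to go /8cm, tool axes [-3.972 -2.172  2.234]
```

Emit:
drive_tool(
  plan="-0.5 -0.5 0 0 0 0 1;-1 -1 0 0 0 0 1;-1 -1 0 0 0 0 1",
)

```text
clock: 1.08
ee_pos: [0.2802, 0.2828, 0.3142]
eef_rot: [-180.0, 0.0, 157.7]
ft_force: [0.7, -0.5, -0.5]
finger_gap: -0.0001
finger_force: 0.0
```

Emit:
drive_tool(
  plan="-0.5 -0.5 0 0 0 0 1;-1 -1 0 0 0 0 1;-1 -1 0 0 0 0 1",
)

```text
clock: 1.45
ee_pos: [0.3247, 0.179, 0.314]
eef_rot: [-180.0, 0.0, 157.7]
ft_force: [-0.2, 0.3, 0.4]
finger_gap: -0.0001
finger_force: 0.0
```

Emit:
drive_tool(
  plan="-0.5 -0.5 0 0 0 0 1;-1 -1 0 0 0 0 1;-1 -1 0 0 0 0 1",
)

```text
clock: 1.82
ee_pos: [0.369, 0.0752, 0.3138]
eef_rot: [-180.0, -0.0, 157.7]
ft_force: [-0.4, 0.8, -0.2]
finger_gap: 0.0002
finger_force: 0.0
```

Emit:
drive_tool(
  plan="-0.5 -0.5 0 0 0 0 1;-1 -1 0 0 0 0 1;-1 -1 0 0 0 0 1",
)

```text
clock: 2.2
ee_pos: [0.4133, -0.0283, 0.3135]
eef_rot: [-180.0, -0.0, 157.8]
ft_force: [0.8, 1.0, 0.1]
finger_gap: 0.0001
finger_force: 0.0
```

Emit:
drive_tool(
  plan="-0.5 -0.5 0 0 0 0 1;-1 -1 0 0 0 0 1;-1 -1 0 0 0 0 1",
)

```text
clock: 2.58
ee_pos: [0.4576, -0.1318, 0.3131]
eef_rot: [180.0, -0.1, 157.9]
ft_force: [-0.3, -0.1, 0.1]
finger_gap: -0.0
finger_force: 0.0
```

```bash
python3 g.py
```

```text
2.58 [ 0.4576 -0.1318  0.3131] [ 1.800e+02 -1.000e-01  1.579e+02] [-16.1   8.1   1.3  83.3   0.    6. ] [-0.3 -0.1  0.1] -4.789548251919377e-05
to go /8cm, tool axes [-1.177 -1.603  1.213]
to go /8cm, tool axes [1.037 2.786 2.216]
```

Emit:
drive_tool(
  plan="-0.5 -0.5 0 0 0 0 1;-0.9 -0.9 0.3 0 0 0 1;-0.9 -0.9 0.3 0 0 0 1;-0.9 -0.9 0.3 0 0 0 1",
)

```text
clock: 3.08
ee_pos: [0.4959, -0.2231, 0.29]
eef_rot: [180.0, -0.1, 158.1]
ft_force: [-0.4, 0.7, 0.5]
finger_gap: -0.0
finger_force: 0.0
```

```bash
python3 g.py
```

```text
3.08 [ 0.4959 -0.2231  0.29  ] [ 1.800e+02 -1.000e-01  1.581e+02] [-24.2  15.    6.9  82.    0.   -2.3] [-0.4  0.7  0.5] -3.3443687879313065e-05
to go /8cm, tool axes [-0.302 -0.727  0.924]
to go /8cm, tool axes [1.899 3.668 1.929]
```

Emit:
drive_tool(
  plan="-0.3 -0.72 0.1 0 0 0 1;-0.3 -0.72 0.35 0 0 0 1;-0.3 -0.72 0.35 0 0 0 1;-0.3 -0.72 0.35 0 0 0 1",
)

```text
clock: 3.58
ee_pos: [0.4966, -0.2864, 0.2633]
eef_rot: [180.0, 0.1, 158.1]
ft_force: [-0.5, -0.6, -0.2]
finger_gap: 0.0
finger_force: 0.0
```

```bash
python3 g.py; python3 - <<'E'
from plant import env
import cv2,numpy as np
a=env.camera("top")["img"][180:330,400:560,::-1];b=env.camera("side")["img"][240:440,360:580,::-1]
f=lambda x:cv2.resize(x,(400,450),interpolation=2)
cv2.imwrite("pics/a1.png",np.hstack([f(a),f(b)]))
E
```

```text
3.58 [ 0.4966 -0.2864  0.2633] [1.800e+02 1.000e-01 1.581e+02] [-30.   18.2   7.6  79.3   0.   -8. ] [-0.5 -0.6 -0.2] 7.877338353931057e-06
to go /8cm, tool axes [0.004 0.004 0.592]
to go /8cm, tool axes [2.207 4.4   1.589]
```

View pics/a1.png

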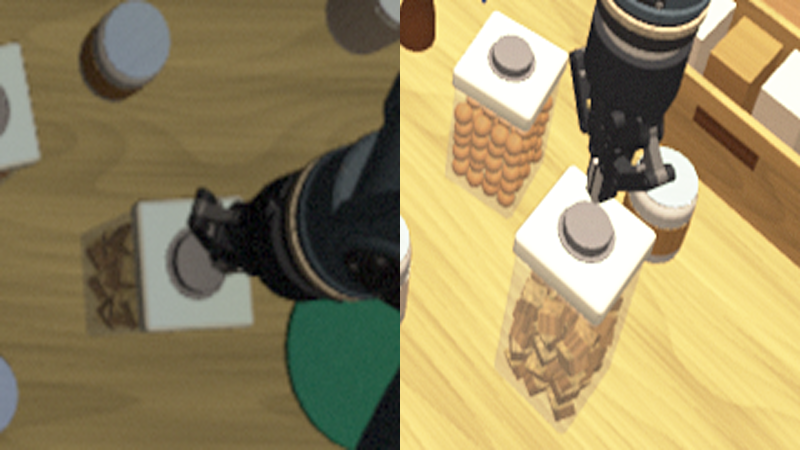

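In the picture the closed fingertips hang just above the tall lid. In the side crop they are at (597,200), which is about (468,329) full-frame. I'll check this against the projected TCP.

```bash
cat >> h.py <<'E'
def proj(c,X):
    T=np.linalg.inv(c["world_from_camera"]); p=T[:3,:3]@X+T[:3,3]; q=c["K"]@[p[0],-p[1],-p[2]]; return (q[:2]/q[2]).round(1)
E
python3 - <<'E'
from plant import env
from h import *
ims=[]
for n,(x0,y0) in(("top",(420,190)),("side",(400,260))):
    c=env.camera(n); im=c["img"][:,:,::-1].copy(); S=5
    cr=cv2.convertScaleAbs(cv2.resize(im[y0:y0+110,x0:x0+78],None,fx=S,fy=S,interpolation=2),alpha=1.6)
    for z,col in((.2633,(0,255,0)),(.2443,(0,0,255)),(.208,(255,0,0))):
        p=proj(c,np.array([.4966,-.2864,z])); print(n,z,p); cv2.circle(cr,tuple(int(v) for v in (p-[x0,y0])*S),5,col,2)
    ims.append(cr)
cv2.imwrite("pics/a2.png",np.hstack(ims))
E
```

```text
top 0.2633 [491.4 264.7]
top 0.2443 [487.6 265.5]
top 0.208 [480.7 267. ]
side 0.2633 [470.5 318.9]
side 0.2443 [468.1 326.2]
side 0.208 [463.8 339.6]
```

View pics/a2.png

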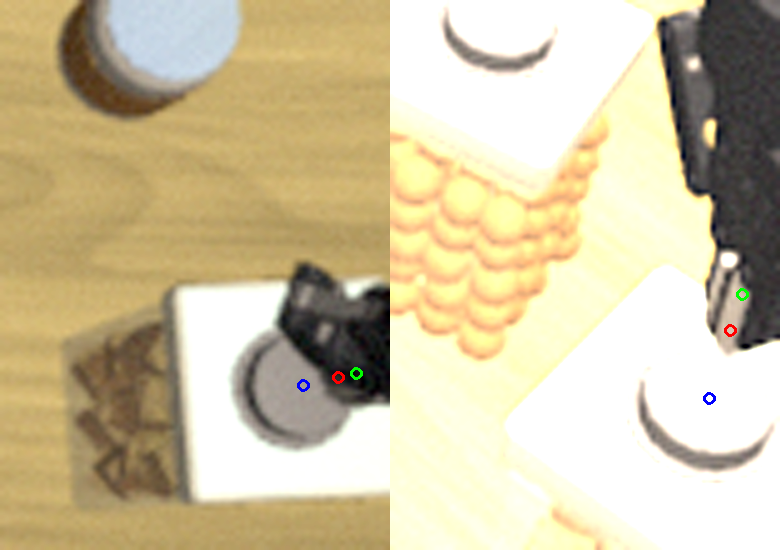

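The overlay fits: the tip projection lies on the fingertips, and the aim point lies on the button in both views. I'll descend now.

Emit:
drive_tool(
  plan="0 0 0.2 0 0 0 1;0 0 0.37 0 0 0 1;0 0 0.41 0 0 0 1;0 0 0.43 0 0 0 1;0 0 0.43 0 0 0 1",
)

```text
clock: 4.4
ee_pos: [0.4963, -0.2881, 0.2279]
eef_rot: [-180.0, 0.0, 158.0]
ft_force: [-0.6, -0.5, 0.1]
finger_gap: -0.0001
finger_force: 0.0
```

Emit:
drive_tool(
  plan="0 0 0.02 0 0 0 1;0 0 0.04 0 0 0 1;0 0 0.06 0 0 0 1;0 0 0.08 0 0 0 1;0 0 0.08 0 0 0 1",
)

```text
clock: 5.03
ee_pos: [0.4964, -0.2881, 0.2212]
eef_rot: [-180.0, 0.0, 158.0]
ft_force: [0.5, -0.8, 2.0]
finger_gap: 0.0002
finger_force: 1.1
```

Emit:
drive_tool(
  plan="0 0 0.02 0 0 0 1;0 0 0.03 0 0 0 1;0 0 0.04 0 0 0 1;0 0 0.05 0 0 0 1;0 0 0.05 0 0 0 1",
)

```text
clock: 5.65
ee_pos: [0.4962, -0.288, 0.2171]
eef_rot: [-180.0, -0.0, 158.0]
ft_force: [2.1, -0.8, 2.5]
finger_gap: -0.0003
finger_force: 1.1
```

Emit:
drive_tool(
  plan="0 0 0.005 0 0 0 1;0 0 0.01 0 0 0 1;0 0 0.015 0 0 0 1;0 0 0.015 0 0 0 1",
)

```text
clock: 6.15
ee_pos: [0.4962, -0.288, 0.216]
eef_rot: [-180.0, -0.0, 158.0]
ft_force: [1.6, -0.8, 3.2]
finger_gap: -0.0002
finger_force: 1.6
```

Emit:
drive_tool(
  plan="0 0 0.005 0 0 0 1;0 0 0.01 0 0 0 1;0 0 0.015 0 0 0 1;0 0 0.015 0 0 0 1",
)

```text
clock: 6.65
ee_pos: [0.4963, -0.288, 0.2157]
eef_rot: [-180.0, 0.1, 158.0]
ft_force: [0.3, 0.1, 10.6]
finger_gap: 0.0002
finger_force: 5.2
```

The force has risen to 10.6 N with the tip at the stop height, so the button is bottomed. I'll withdraw straight up.

Emit:
drive_tool(
  plan="0 0 -0.1 0 0 0 1;0 0 -0.4 0 0 0 1;0 0 -0.9 0 0 0 1;0 0 -0.9 0 0 0 1",
)

```text
clock: 7.15
ee_pos: [0.4968, -0.2883, 0.2894]
eef_rot: [-180.0, 0.2, 158.0]
ft_force: [0.5, -0.6, -0.5]
finger_gap: -0.0002
finger_force: 0.0
```

```bash
python3 g.py
```

```text
7.15 [ 0.4968 -0.2883  0.2894] [-180.     0.2  158. ] [-30.1  18.   11.   82.8  -0.   -8.1] [ 0.5 -0.6 -0.5] -0.00021870733798206793
to go /8cm, tool axes [0.017 0.025 0.917]
to go /8cm, tool axes [2.231 4.418 1.908]
```

Emit:
drive_tool(
  plan="0.25 0.5 0 0 0 0 1;0.5 1 0 0 0 0 1;0.5 1 0 0 0 0 1",
)

```text
clock: 7.52
ee_pos: [0.4882, -0.1963, 0.2862]
eef_rot: [180.0, -0.1, 158.1]
ft_force: [0.4, -1.3, 0.2]
finger_gap: -0.0003
finger_force: 0.0
```

Emit:
drive_tool(
  plan="0.25 0.5 0 0 0 0 1;0.5 1 0 0 0 0 1;0.5 1 0 0 0 0 1",
)

```text
clock: 7.9
ee_pos: [0.4816, -0.108, 0.2863]
eef_rot: [-180.0, -0.1, 158.1]
ft_force: [0.8, 0.3, -0.1]
finger_gap: -0.0
finger_force: 0.0
```

Emit:
drive_tool(
  plan="0.25 0.5 0 0 0 0 1;0.5 1 0 0 0 0 1;0.5 1 0 0 0 0 1",
)

```text
clock: 8.28
ee_pos: [0.4749, -0.0194, 0.2863]
eef_rot: [-180.0, -0.1, 158.1]
ft_force: [0.1, 0.4, -0.4]
finger_gap: 0.0004
finger_force: 0.0
```

Emit:
drive_tool(
  plan="0.25 0.5 0 0 0 0 1;0.5 1 0 0 0 0 1;0.5 1 0.1 0 0 0 1;0.5 1 0.1 0 0 0 1",
)

```text
clock: 8.78
ee_pos: [0.468, 0.0675, 0.2779]
eef_rot: [-179.9, -0.1, 157.9]
ft_force: [-0.0, -0.5, 0.7]
finger_gap: -0.0002
finger_force: 0.0
```

```bash
python3 g.py;  python3 - <<'E'
from plant import env
from h import *
ims=[]
for n,(x0,y0) in(("top",(400,190)),("side",(400,280))):
    im=env.camera(n)["img"][y0:y0+120,x0:x0+120,::-1]
    ims.append(cv2.resize(im,(390,390),interpolation=2))
cv2.imwrite("pics/a3.png",np.hstack(ims))
E
```

```text
8.78 [0.468  0.0675 0.2779] [-1.799e+02 -1.000e-01  1.579e+02] [ 8.2  8.1 -3.8 78.2 -0.  30.3] [-0.  -0.5  0.7] -0.00022908066257855804
to go /8cm, tool axes [-1.991 -3.961  0.777]
to go /8cm, tool axes [0.22  0.432 1.773]
```

View pics/a3.png

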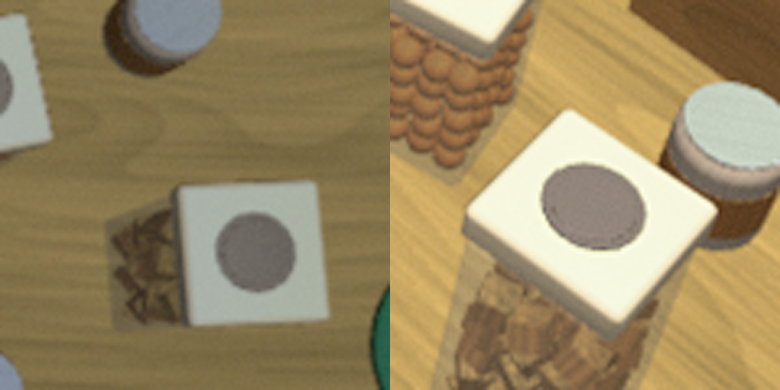

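The tall button now sits flush in its lid, at (255,252) in the left crop and (593,206) in the right, and the canister hasn't moved. Now the short one.

Emit:
drive_tool(
  plan="0.22 0.42 0 0 0 0 1;0.22 0.42 0.3 0 0 0 1;0.22 0.42 0.9 0 0 0 1;0.22 0.42 0.9 0 0 0 1;0.22 0.42 0.9 0 0 0 1",
)

```text
clock: 9.5
ee_pos: [0.4651, 0.1059, 0.2083]
eef_rot: [180.0, 0.1, 157.9]
ft_force: [-0.1, 0.7, 0.8]
finger_gap: -0.0002
finger_force: 0.0
```

```bash
python3 g.py
```

```text
9.5 [0.4651 0.1059 0.2083] [1.800e+02 1.000e-01 1.579e+02] [ 12.8  10.  -11.8  68.2  -0.   34.9] [-0.1  0.7  0.8] -0.00015933536902772472
to go /8cm, tool axes [-2.208 -4.39  -0.096]
to go /8cm, tool axes [ 0.009 -0.002  0.904]
```

Emit:
drive_tool(
  plan="0 0 0.3 0 0 0 1;0 0 0.55 0 0 0 1;0 0 0.66 0 0 0 1;0 0 0.7 0 0 0 1;0 0 0.7 0 0 0 1",
)

```text
clock: 10.12
ee_pos: [0.4649, 0.1065, 0.1516]
eef_rot: [180.0, 0.1, 157.9]
ft_force: [-0.3, 0.8, -0.0]
finger_gap: -0.0
finger_force: 0.0
```

Emit:
drive_tool(
  plan="0 0 0.03 0 0 0 1;0 0 0.06 0 0 0 1;0 0 0.09 0 0 0 1;0 0 0.12 0 0 0 1;0 0 0.12 0 0 0 1",
)

```text
clock: 10.75
ee_pos: [0.4644, 0.1065, 0.1411]
eef_rot: [180.0, 0.0, 158.0]
ft_force: [0.5, 0.3, 1.2]
finger_gap: -0.0
finger_force: 0.5
```

Emit:
drive_tool(
  plan="0 0 0.02 0 0 0 1;0 0 0.03 0 0 0 1;0 0 0.04 0 0 0 1;0 0 0.05 0 0 0 1;0 0 0.05 0 0 0 1",
)

```text
clock: 11.38
ee_pos: [0.4644, 0.1065, 0.1371]
eef_rot: [-180.0, 0.0, 158.0]
ft_force: [1.7, 0.7, 2.7]
finger_gap: -0.0003
finger_force: 1.0
```

Emit:
drive_tool(
  plan="0 0 0.005 0 0 0 1;0 0 0.01 0 0 0 1;0 0 0.015 0 0 0 1;0 0 0.015 0 0 0 1",
)

```text
clock: 11.88
ee_pos: [0.4644, 0.1065, 0.136]
eef_rot: [-180.0, 0.0, 158.0]
ft_force: [1.1, 1.5, 3.2]
finger_gap: 0.0003
finger_force: 1.5
```

Emit:
drive_tool(
  plan="0 0 0.005 0 0 0 1;0 0 0.01 0 0 0 1;0 0 0.015 0 0 0 1;0 0 0.015 0 0 0 1",
)

```text
clock: 12.38
ee_pos: [0.4644, 0.1065, 0.1356]
eef_rot: [180.0, 0.0, 158.0]
ft_force: [-3.0, 0.4, 14.0]
finger_gap: -0.0005
finger_force: 6.9
```

The short button is bottomed too, at 14 N. I'll withdraw well clear.

Emit:
drive_tool(
  plan="0 0 -0.1 0 0 0 1;0 0 -0.4 0 0 0 1;0 0 -1 0 0 0 1;0 0 -1 0 0 0 1",
)

```text
clock: 12.88
ee_pos: [0.4656, 0.1067, 0.2176]
eef_rot: [179.9, 0.2, 158.0]
ft_force: [0.5, 0.6, -0.6]
finger_gap: 0.0001
finger_force: 0.0
```

Emit:
drive_tool(
  plan="0 0 -0.4 0 0 0 1;0 0 -1 0 0 0 1;0 0 -1 0 0 0 1",
)

```text
clock: 13.25
ee_pos: [0.4652, 0.1066, 0.297]
eef_rot: [179.9, 0.2, 158.0]
ft_force: [0.1, -0.0, 0.3]
finger_gap: -0.0001
finger_force: 0.0
```

Emit:
drive_tool(
  plan="-0.3 0.3 0 0 0 0 1;0.9 0 -0.5 0 0 0 1;0.9 0 -0.5 0 0 0 1;0.9 0 -0.5 0 0 0 1",
)

```text
clock: 13.75
ee_pos: [0.3955, 0.1336, 0.3348]
eef_rot: [-180.0, -0.0, 158.0]
ft_force: [0.6, 0.6, -0.3]
finger_gap: 0.0002
finger_force: 0.0
```

```bash
python3 g.py; python3 - <<'E'
from plant import env
from h import *
cv2.imwrite("pics/a4.png",np.hstack([cv2.resize(env.camera("top")["img"][150:350,180:380,::-1],(390,390)),cv2.resize(env.camera("side")["img"][160:320,220:380,::-1],(390,390))]))
E
```

```text
13.75 [0.3955 0.1336 0.3348] [-180.   -0.  158.] [18.7  2.1 -2.3 85.6  0.  40.6] [ 0.6  0.6 -0.3] 0.00019325703415454812
to go /8cm, tool axes [-3.133 -4.392  1.486]
to go /8cm, tool axes [-0.93   0.003  2.485]
```

View pics/a4.png

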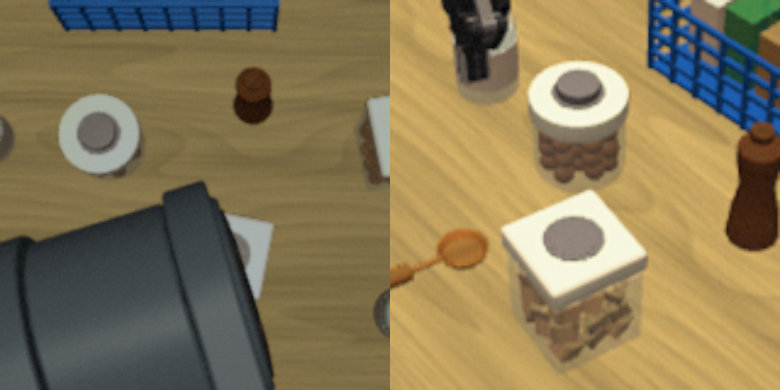

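The short button at (574,238) is flush in its lid. The round canister's button at (578,88) is still up, and nothing else has moved. The hand is clear, so I'm handing in.

```bash
python3 -c "
from plant import env
print(env.job_done())"
```

```text
the job is handed in; nothing more can be done
None
```

I pressed the tall canister's button and then the short one's fully down (at most about 14 N at the readings), withdrew the hand well clear, and handed the job in at about 14 s; no verdict came back.

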